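# Pop open the wide push-catch cupboard on a guitar maker's bench

### The arm

A 6-joint arm with a two-finger parallel gripper is mounted at the origin on the work surface. World frame = base frame: x ahead of the robot, y to its left, z up, the work surface at z = 0. Lengths are in mm, angles in rad, forces in N, time in s.
With the tool pointing down it reaches from about 350 to 875 mm from the base axis. Payload 4.2 kg.
Tool frame: the origin (TCP) lies on the centre line of the jaws, within the pads' length; the fingertips stand 22 mm ahead of it and the grasp point (between the pads) lies 3 mm ahead of it (arm.nose_length is the distance from the TCP to the fingertips, in mm); z points along the fingers, x is the direction in which the jaws open and shut, and the axes are right-handed (so a half turn about z gives the same grasp; the last joint's range is limited). The gripper opens to 85 mm and grips with 20 to 120 N. Pads are 22 mm wide; open, the fingers measure 114 mm over their backs; the gripper's body (76 mm by 85 mm) begins 54 mm behind the grasp point. The pads swing forward as they close: fully open they stand 13 mm farther back than shut.
Start: joints at [1.415, 0.385, 0.008, 0, -1.194, -0.259], TCP at [251.846, 571.99, 253.312] pointing down, gripper open.
Joint ranges: [-3.14, 3.14], [-1.21, 2.06], [-1.07, 1.41], [-3.16, 2.05], [-2.99, -0.16], [-3.1, 3.1]. Speed limits (rad/s): [2.79, 2.79, 3.14, 3.14, 3.14, 3.14].

### API

Orientations are given as a unit quaternion [x, y, z, w].
In Python, from bench import telemetry, get_image, workorder, nets, arm gives the robot as it stands.
- The arm moves only by the tool apply_moves, never from a script. Its argument "steps" is a list of rows, each an object with "hand": the opening, from 0 (shut) to 1 (fully open); "xyz": the shift along the tool's x, y, z in cm, a list of three; "delta_rot": the turn, a rotation vector about the tool's x, y, z in rad, a list of three. In form: [{"hand": hand, "xyz": [x, y, z], "delta_rot": [wx, wy, wz]}, ...]. A call has 1 to 12 rows; each row is the pose to reach, as a shift and turn from the pose commanded when the call began, along the tool's axes at that moment; what a row does not reach only later rows make up. A row lasts 1/12 s, in which the tool goes at most 41.7 mm and 7.16 degrees, less where a joint would pass 70% of its speed; a pose out of reach is approached as far as the arm can. A call with a gripper value outside its range is refused whole. The fingers move at their own pace and stop on an object; the grip force is fixed at half the most. Time passes only in rows, so rows that repeat a pose let the fingers close. It gives the time, the measured TCP pose, the force and the opening at its end, in the units of the state.
- telemetry.read_state(): the state, without advancing time (a new reading comes with each control period).
- get_image(name): name is "side" or "top" or "wrist"; returns a dict with "frame" (420x560x3 uint8, blue, green, red), "fx", "fy", "cx", "cy" (pixels), "origin" and "orientation" of the camera in the world. Camera axes: x right, y down, z forward; pixel columns grow to the right and rows downward; lengths in mm; the calibration is good to about 2 mm. A picture is of the moment at which its call begins. There is no depth.
- workorder.job_done(): hands the job in, once; it reports no verdict.
Trained networks look in a picture, given as the dict that the camera call returned (one of the last four; its "shot" number tells which), for a name from the list of things; names that differ only in an ending like _2 or _b are one class to them, and where a whole thing is asked for, a point or a joint stands for the part that bears it (a point fixed in the world has none). Each returns a list of dicts, best first, with "confidence" (0 to 1); they miss things now and then, are a little off and sometimes report something else, mostly with a low value. They report only what shows in the picture. A call takes as long as a camera call. They do not tell look-alikes from the thing itself.
- nets.recognise(picture, label): "xyz" ([x, y, z] in mm, in world coordinates, good to about 4 mm: the middle of the surface that is visible of it).
- nets.outline_of(picture, label): "pixels" (420x560 bool, what is visible of it).
- nets.pinpoint(picture, label): "xyz" ([x, y, z] in mm, in world coordinates, good to about 4 mm: a listed point, or the origin of a listed thing).
The state is a dict: "clock": time; "joints": joint angles; "joint_vel": joint speeds; "joint_efforts": joint torques, N m; "position": TCP position; "ee_rot": TCP orientation; "contact_force": force on the tool from outside, world axes, zero at the start; "wrist_torque": the same for the moment, N m; "gripper_width": finger opening in mm.
Only numpy, scipy, OpenCV 4.12 (cv2) and the standard library are available. Lean on these libraries where they do the work, as an engineer would, in place of code of your own. Each camera call takes 0.05 s, during which the arm holds its last target.

### The job

Two small wooden cupboards with handle-less push-to-open doors stand on the bench. On the wider one, press the door in near its free edge and let go so that the catch springs it ajar by itself, then swing that door wide open, to about a right angle, and leave it there. Keep the narrow cupboard's door shut, and do not disturb the small tin standing on the wide cupboard.

Things in the scene. Friction and masses are not known exactly. Their poses are not given: they have to be found in the camera images.
- wide_hinge (a point): Top of the hinge line of the wide wooden cupboard's door (fixed box, mm: 190 wide, 130 deep, 120 high). Axes fixed to the box: x out of its front (which looks away from the robot), y along it to the hinge (the robot's left), z up. The flat handle-less door, shut, fills x 0 to 14, y 0 to -190, z -116 to 0; box front at x -8. Catch parts behind the door at y -145 to -165, over 55 below its top.
- wide_door (a joint): Door angle, rad: 0 shut, positive as the free edge swings out, stop 1.9. Pressed 150 mm from the hinge it yields at about 4 N for 6 mm to a hard stop (-0.041); past -0.025 the catch lets go for good, and once released a spring pushes the door to about 0.43, leaving a gap of over 50 mm behind it at 145 mm from the hinge. From there it swings with slight drag and stays where left.
- narrow_door (a joint): Door angle (rad, 0 shut, positive open) of the narrow cupboard, 125 mm wide, otherwise of the same build, depth, height and catch; it stands beside the wide one, on either side.
- tin: Small closed steel tin, 44 mm in diameter, 42 mm high, standing loose on the rear half (the robot's side) of the wide cupboard's top. Origin at the centre of its underside, z up.
Mind the look-alikes: they are no part of the job. What is shaped like the part that bears narrow_door but blue or purple is not meant.

How it is judged (in metres and radians):
On the way, in this order (a step that is already met when the one before it is completed fails the run):
1. the wide door is pressed in against its catch (value of joint wide_door below -0.012 rad).
2. let go, the wide door has sprung ajar by itself and stands untouched (value of joint wide_door between 0.25 and 0.8 rad and contact force between the fingers and anything else below 0.5 N), for 0.2 s.
At the end, for the whole second after the job is handed in: The wide door stands still, open by at least 1.2 rad (about 70 degrees); the narrow door is shut (under 0.1 rad); the tin stands upright within 30 mm of where it stood (value of joint wide_door above 1.2 rad and velocity of joint wide_door between -0.1 and 0.1 rad/s and value of joint narrow_door below 0.1 rad and angle between tin's own z axis and vertical below 0.3 rad and distance of tin from where it was at the start of the episode below 0.03 m); the robot touches nothing.
It fails at once if the narrow cupboard's door springs or is swung open (value of joint narrow_door above 0.1 rad).
It fails at once if the tin is tipped or shoved from its place (angle between tin's own z axis and vertical above 0.5 rad or distance of tin from where it was at the start of the episode above 0.03 m).
It also fails if it takes over 45 s, if anything falls off the work surface, if the arm or the gripper's body presses on something with over 40 N, if the wrist force passes 120 N, or if a joint passes its speed limit or range.

## Working session

There is one attempt and no reset: what is moved stays moved. The work goes in short steps, Python scripts to look and compute and a tool call to move; the robot and the scene stay as the last step left them, time stands still between calls to the robot, and variables do not carry over. Pictures are saved under pics/ and viewed, and the job is handed in when it is done.

Besides the shell and the picture viewer there is one more tool, called after "Call:" in YAML: its name, and indented under it one key for each argument. apply_moves: Moves the arm, as the interface text tells. Its arguments: {"type":"object","properties":{"steps":{"type":"array"}},"required":["steps"]}

```bash
mkdir -p pics; ls; python3 - <<'E'
from bench import telemetry,get_image,nets,arm
import cv2,numpy as np
s=telemetry.read_state();print(s['clock'],s['position'],s['ee_rot'],s['contact_force'])
for n in ['side','top']:
    p=get_image(n);cv2.imwrite(f'pics/{n}1.png',p['frame'])
    print(n,p['origin'],p['orientation'],p['fx'])
    for l in ['wide_hinge','tin','wide_door','narrow_door']:
        try:print(l,[(np.round(r['xyz']),round(r['confidence'],2)) for r in nets.pinpoint(p,l)])
        except Exception as e:print(l,e)
        try:print(l,'rec',[(np.round(r['xyz']),round(r['confidence'],2)) for r in nets.recognise(p,l)])
        except Exception as e:print(l,e)
E
```

```text
pics
0.0 [251.61696264 571.53121391 252.21246043] [-5.46292753e-01  8.37593604e-01 -6.29142226e-04 -8.86794913e-04] [ 0.51629422  0.42255352 -0.33032627]
side [-130.77823568 -259.98773174 1056.84353812] [ 0.78733639 -0.54230866  0.17065278 -0.23849603] 410.52628917006757
wide_hinge [(array([507., 250., 118.]), 0.96)]
wide_hinge rec [(array([419., 126., 116.]), 0.71)]
tin [(array([408., 159., 126.]), 0.68)]
tin rec [(array([400., 153., 164.]), 0.52)]
wide_door it knows: tin, wide_hinge
wide_door rec [(array([512., 138., 119.]), 0.86)]
narrow_door it knows: tin, wide_hinge
narrow_door rec [(array([ 575., -374.,  115.]), 0.77), (array([282., 246., 115.]), 0.68), (array([ 504., -155.,  121.]), 0.58), (array([734., -87., 118.]), 0.51), (array([ 807., -380.,  113.]), 0.45)]
top [ 256.72838315  -29.49549236 1408.40648323] [ 0.70883429 -0.70125021  0.05914489 -0.04799977] 491.80853930030133
wide_hinge [(array([511., 256., 124.]), 0.76)]
wide_hinge rec [(array([452., 149., 122.]), 0.74)]
tin [(array([403., 157., 120.]), 0.79)]
tin rec [(array([406., 154., 161.]), 0.78)]
wide_door it knows: tin, wide_hinge
wide_door rec []
narrow_door it knows: tin, wide_hinge
narrow_door rec [(array([303., 264., 118.]), 0.91), (array([740., -71., 121.]), 0.74), (array([ 810., -366.,  121.]), 0.69), (array([ 502., -147.,  118.]), 0.64), (array([ 582., -369.,  120.]), 0.57)]
```

View pics/side1.png

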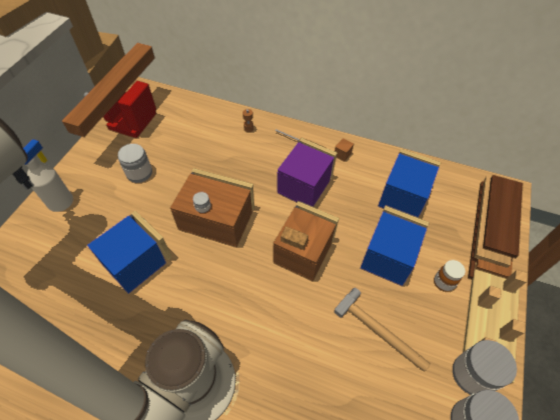

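View pics/top1.png

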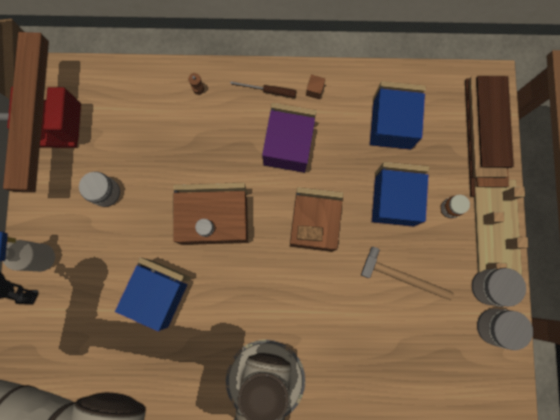

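```bash
cat > h.py <<'E'
import numpy as np
from scipy.spatial.transform import Rotation as R
def ray(p,u,v,z):
    d=R.from_quat(p['orientation']).apply([(u-p['cx'])/p['fx'],(v-p['cy'])/p['fy'],1]);o=np.array(p['origin'])
    return o+d*(z-o[2])/d[2]
def proj(p,X):
    c=R.from_quat(p['orientation']).inv().apply(np.array(X)-p['origin'])
    return c[:2]/c[2]*[p['fx'],p['fy']]+[p['cx'],p['cy']]
E
python3 - <<'E'
from bench import *
from bench import get_image,nets
import cv2,numpy as np
from h import *
p=get_image('top');q=get_image('side')
a=cv2.resize(p['frame'][165:265,160:360],None,fx=4,fy=4,interpolation=cv2.INTER_CUBIC)
cv2.imwrite('pics/c1.png',a)
b=cv2.resize(q['frame'][160:290,160:350],None,fx=4,fy=4,interpolation=cv2.INTER_CUBIC)
cv2.imwrite('pics/c2.png',b)
for x in [(174,187),(245,184),(341,193),(304,188)]: print(x,ray(p,*x,118).round())
for x in [(199,173),(254,184)]: print(x,ray(q,*x,118).round())
E
```

```text
(174, 187) [512. 247. 118.]
(245, 184) [523.  59. 118.]
(341, 193) [ 502. -198.  118.]
(304, 188) [514. -99. 118.]
(199, 173) [510. 224. 118.]
(254, 184) [530.  57. 118.]
```

View pics/c1.png

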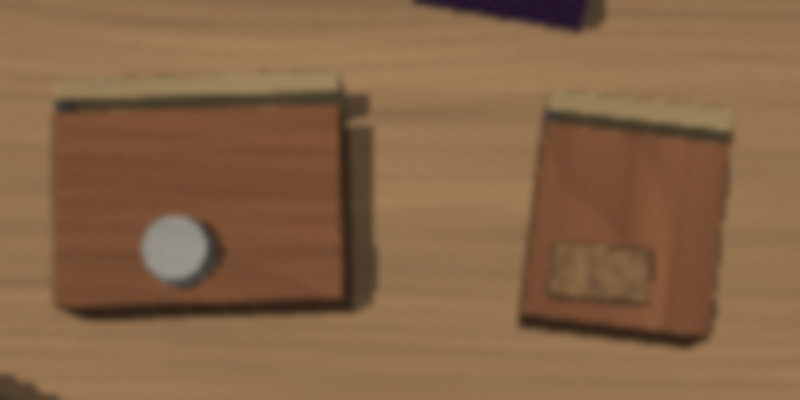

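View pics/c2.png

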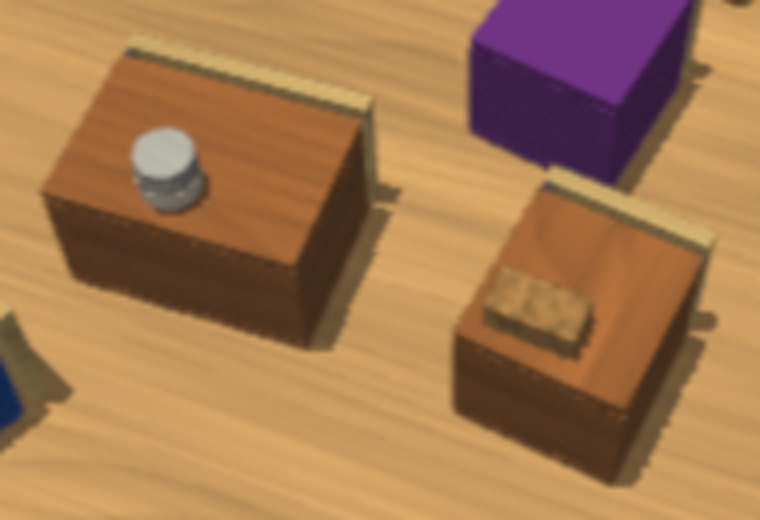

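```bash
python3 - <<'E'
from bench import get_image,nets,telemetry,arm
import cv2,numpy as np
from h import *
p=get_image('top');q=get_image('side')
f=lambda pts,p,o: print([ray(p,o[0]+u/4-.4,o[1]+v/4-.4,118).round(1)[:2] for u,v in pts])
print('wide lo,li,ro,ri'); f([(55,83),(55,103),(341,75),(341,98)],p,(160,165)); f([(133,38),(126,52),(372,98),(366,115)],q,(160,160))
print('narrow'); f([(552,93),(548,118),(731,112),(731,133)],p,(160,165)); f([(550,168),(712,238)],q,(160,160))
s=telemetry.read_state(); print(s['gripper_width'],R.from_quat(s['ee_rot']).as_matrix().round(3)); print(arm.nose_length,[a for a in dir(arm) if a[0]!='_'])
E
```

```text
wide lo,li,ro,ri
[array([516.9, 249.3]), array([503.3, 248.7]), array([524.8,  59.1]), array([509.1,  58.7])]
[array([516.5, 247.3]), array([502.7, 245.9]), array([528.5,  60.7]), array([512.8,  58.7])]
narrow
[array([514.3, -82.1]), array([497.3, -79.5]), array([ 502.9, -201.9]), array([ 488.6, -201.7])]
[array([516.3, -79.8]), array([ 500.8, -202.5])]
85.27243160134948 [[-0.403 -0.915 -0.   ]
 [-0.915  0.403  0.   ]
 [-0.     0.    -1.   ]]
22.0 ['IKError', 'nose_length']
```

Call:
apply_moves:
  steps:
    - {"hand": 0,"xyz": [29.6,-49.9,3.2],"delta_rot": [0,0,-0.415]}
    - {"hand": 0,"xyz": [29.6,-49.9,3.2],"delta_rot": [0,0,-0.415]}
    - {"hand": 0,"xyz": [29.6,-49.9,3.2],"delta_rot": [0,0,-0.415]}
    - {"hand": 0,"xyz": [29.6,-49.9,3.2],"delta_rot": [0,0,-0.415]}
    - {"hand": 0,"xyz": [29.6,-49.9,3.2],"delta_rot": [0,0,-0.415]}
    - {"hand": 0,"xyz": [29.6,-49.9,3.2],"delta_rot": [0,0,-0.415]}
    - {"hand": 0,"xyz": [29.6,-49.9,3.2],"delta_rot": [0,0,-0.415]}
    - {"hand": 0,"xyz": [29.6,-49.9,3.2],"delta_rot": [0,0,-0.415]}
    - {"hand": 0,"xyz": [29.6,-49.9,3.2],"delta_rot": [0,0,-0.415]}
    - {"hand": 0,"xyz": [29.6,-49.9,3.2],"delta_rot": [0,0,-0.415]}
    - {"hand": 0,"xyz": [29.6,-49.9,3.2],"delta_rot": [0,0,-0.415]}
    - {"hand": 0,"xyz": [29.6,-49.9,3.2],"delta_rot": [0,0,-0.415]}

```text
clock: 1.9
position: [543.0, 164.2, 226.0]
ee_rot: [0.707, -0.707, 0.0, -0.0]
contact_force: [0.7, 0.8, 0.3]
gripper_width: 0.1
```

```bash
cat >> h.py <<'E'
def to(T):
    from bench import telemetry
    s=telemetry.read_state();M=R.from_quat(s['ee_rot']).as_matrix()
    print(s['clock'],'pos',np.round(s['position'],1),'F',np.round(s['contact_force'],2),'w',round(s['gripper_width'],1));print(M.round(3))
    for t in T: print(t,'cm',(M.T@(np.array(t)-s['position'])/10).round(2))
E
python3 -c "
from h import *
to([(590,100,200),(590,100,100),(542,100,100)])"
```

```text
1.9 pos [543.  164.2 226. ] F [0.71 0.78 0.26] w 0.1
[[ 0.    -1.     0.001]
 [-1.    -0.     0.   ]
 [-0.    -0.001 -1.   ]]
(590, 100, 200) cm [ 6.42 -4.7   2.6 ]
(590, 100, 100) cm [ 6.42 -4.69 12.6 ]
(542, 100, 100) cm [ 6.42  0.11 12.6 ]
```

Call:
apply_moves:
  steps:
    - {"hand": 0,"xyz": [6.4,-4.5,0],"delta_rot": [0,0,0]}
    - {"hand": 0,"xyz": [6.4,-4.5,0],"delta_rot": [0,0,0]}
    - {"hand": 0,"xyz": [6.4,-4.5,4],"delta_rot": [0,0,0]}
    - {"hand": 0,"xyz": [6.4,-4.5,8],"delta_rot": [0,0,0]}
    - {"hand": 0,"xyz": [6.4,-4.5,12.2],"delta_rot": [0,0,0]}
    - {"hand": 0,"xyz": [6.4,-4.5,12.2],"delta_rot": [0,0,0]}
    - {"hand": 0,"xyz": [6.4,-4.5,12.2],"delta_rot": [0,0,0]}
    - {"hand": 0,"xyz": [6.4,-4.5,12.2],"delta_rot": [0,0,0]}

```text
clock: 2.57
position: [588.8, 102.7, 106.0]
ee_rot: [0.708, -0.707, 0.001, -0.001]
contact_force: [0.8, 0.6, 0.7]
gripper_width: 0.2
```

```bash
python3 -c "
from h import *
from bench import get_image
import cv2
to([(540,100,100)])
for n in ['side','top']:
    p=get_image(n);print(proj(p,[540,100,80]))
    f=p['frame'][100:310,130:410]
    cv2.imwrite('pics/%s2.png'%n,cv2.resize(f,None,fx=2.5,fy=2.5))"
```

```text
2.5667 pos [588.8 102.7 106. ] F [0.81 0.6  0.73] w 0.2
[[ 0.002 -1.     0.004]
 [-1.    -0.002  0.   ]
 [-0.    -0.004 -1.   ]]
(540, 100, 100) cm [0.26 4.88 0.59]
[242.5304758  185.33647904]
[230.98030219 180.55746787]
```

View pics/side2.png

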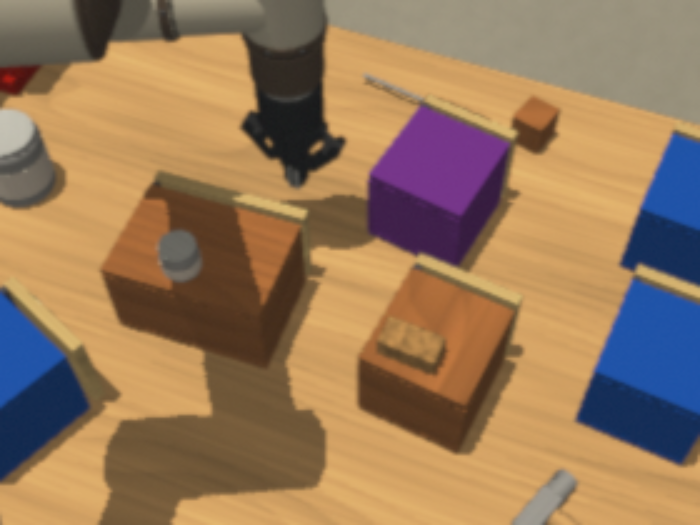

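Call:
apply_moves:
  steps:
    - {"hand": 0,"xyz": [0.2,3,0.3],"delta_rot": [0,0,0]}
    - {"hand": 0,"xyz": [0.2,4.4,0.3],"delta_rot": [0,0,0]}
    - {"hand": 0,"xyz": [0.2,4.7,0.3],"delta_rot": [0,0,0]}
    - {"hand": 0,"xyz": [0.2,5.0,0.3],"delta_rot": [0,0,0]}
    - {"hand": 0,"xyz": [0.2,5.0,0.3],"delta_rot": [0,0,0]}

```text
clock: 3.08
position: [539.4, 100.9, 103.3]
ee_rot: [0.708, -0.707, 0.002, -0.003]
contact_force: [1.1, 0.4, 3.3]
gripper_width: -0.2
```

Call:
apply_moves:
  steps:
    - {"hand": 0,"xyz": [0,0.2,0],"delta_rot": [0,0,0]}
    - {"hand": 0,"xyz": [0,0.4,0],"delta_rot": [0,0,0]}
    - {"hand": 0,"xyz": [0,0.4,0],"delta_rot": [0,0,0]}

```text
clock: 3.33
position: [536.3, 100.6, 103.1]
ee_rot: [0.708, -0.707, 0.002, -0.003]
contact_force: [3.5, -1.5, 6.2]
gripper_width: -0.3
```

```bash
python3 -c "
from h import *
from bench import get_image
import cv2
to([])
for n,f in [('side',(130,250,170,300)),('top',(140,260,150,290)),('wrist',(0,420,0,560))]:
    p=get_image(n)
    k=p['frame'][f[0]:f[1],f[2]:f[3]]
    cv2.imwrite('pics/%s3.png'%n,cv2.resize(k,None,fx=1 if n=='wrist' else 5,fy=1 if n=='wrist' else 5,interpolation=cv2.INTER_CUBIC))
to([])"
```

```text
3.3333 pos [536.3 100.6 103.1] F [ 3.51 -1.49  6.15] w -0.3
[[ 0.002 -1.     0.007]
 [-1.    -0.002  0.001]
 [-0.001 -0.007 -1.   ]]
3.4833 pos [536.4 100.6 103.1] F [ 3.68 -1.58  7.93] w -0.1
[[ 0.001 -1.     0.006]
 [-1.    -0.001  0.001]
 [-0.001 -0.006 -1.   ]]
```

View pics/side3.png

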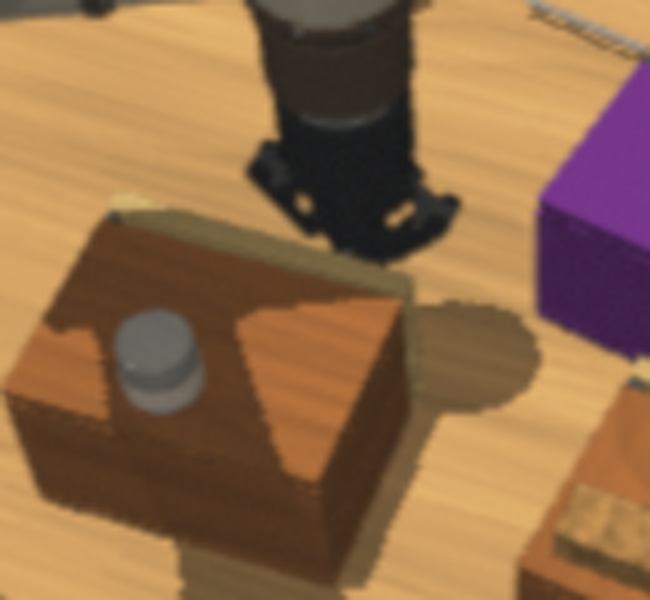

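View pics/wrist3.png

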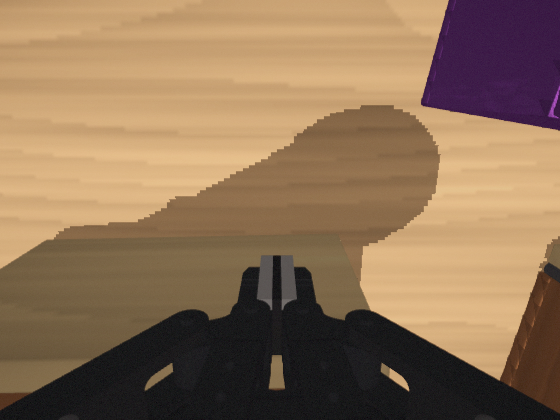

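Call:
apply_moves:
  steps:
    - {"hand": 0,"xyz": [0,-1.5,0],"delta_rot": [0,0,0]}
    - {"hand": 0,"xyz": [0,-1.5,-1],"delta_rot": [0,0,0]}
    - {"hand": 0,"xyz": [0,-1.5,-1],"delta_rot": [0,0,0]}
    - {"hand": 0,"xyz": [0,-1.5,-1],"delta_rot": [0,0,0]}

```text
clock: 3.82
position: [549.6, 100.5, 111.6]
ee_rot: [0.707, -0.707, 0.001, -0.001]
contact_force: [3.0, 0.1, 2.3]
gripper_width: 0.0
```

Call:
apply_moves:
  steps:
    - {"hand": 0,"xyz": [0,0,-0.2],"delta_rot": [0,0,0]}
    - {"hand": 0,"xyz": [0,0,-0.2],"delta_rot": [0,0,0]}
    - {"hand": 0,"xyz": [0,0,-0.2],"delta_rot": [0,0,0]}

```text
clock: 4.07
position: [547.9, 100.1, 112.6]
ee_rot: [0.707, -0.707, -0.0, -0.0]
contact_force: [2.6, 2.0, 0.1]
gripper_width: 0.1
```

```bash
python3 -c "
from h import *
to([(536,100,115),(530,100,115)])"
```

```text
4.0667 pos [547.9 100.1 112.6] F [2.57 2.   0.09] w 0.1
[[ 0. -1. -0.]
 [-1. -0.  0.]
 [-0.  0. -1.]]
(536, 100, 115) cm [ 0.01  1.19 -0.24]
(530, 100, 115) cm [ 0.01  1.79 -0.24]
```

Call:
apply_moves:
  steps:
    - {"hand": 0,"xyz": [0,0.8,0],"delta_rot": [0,0,0]}
    - {"hand": 0,"xyz": [0,1.1,0],"delta_rot": [0,0,0]}
    - {"hand": 0,"xyz": [0,1.3,0],"delta_rot": [0,0,0]}
    - {"hand": 0,"xyz": [0,1.5,0],"delta_rot": [0,0,0]}
    - {"hand": 0,"xyz": [0,1.5,0],"delta_rot": [0,0,0]}

```text
clock: 4.48
position: [532.7, 99.4, 112.8]
ee_rot: [0.707, -0.707, 0.0, 0.0]
contact_force: [4.2, -2.3, 0.0]
gripper_width: 0.0
```

Call:
apply_moves:
  steps:
    - {"hand": 0,"xyz": [0,0.2,0],"delta_rot": [0,0,0]}
    - {"hand": 0,"xyz": [0,0.4,0],"delta_rot": [0,0,0]}
    - {"hand": 0,"xyz": [0,0.4,0],"delta_rot": [0,0,0]}

```text
clock: 4.73
position: [532.2, 99.8, 113.1]
ee_rot: [0.708, -0.707, 0.002, -0.003]
contact_force: [13.4, -5.4, -6.5]
gripper_width: 0.3
```

Call:
apply_moves:
  steps:
    - {"hand": 0,"xyz": [0,-4,0],"delta_rot": [0,0,0]}
    - {"hand": 0,"xyz": [0,-8,0],"delta_rot": [0,0,0]}
    - {"hand": 0,"xyz": [0,-12,0],"delta_rot": [0,0,0]}
    - {"hand": 0,"xyz": [0,-12,0],"delta_rot": [0,0,0]}
    - {"hand": 0,"xyz": [0,-12,0],"delta_rot": [0,0,0]}
    - {"hand": 0,"xyz": [0,-12,0],"delta_rot": [0,0,0]}
    - {"hand": 0,"xyz": [0,-12,0],"delta_rot": [0,0,0]}
    - {"hand": 0,"xyz": [0,-12,0],"delta_rot": [0,0,0]}

```text
clock: 5.4
position: [647.6, 100.1, 113.0]
ee_rot: [0.707, -0.707, -0.0, 0.001]
contact_force: [-0.1, -0.4, 0.1]
gripper_width: -0.1
```

```bash
python3 -c "
from h import *
from bench import get_image
import cv2
to([])
for n,f in [('side',(110,250,170,310)),('top',(130,260,150,300))]:
    p=get_image(n)
    k=p['frame'][f[0]:f[1],f[2]:f[3]]
    cv2.imwrite('pics/%s4.png'%n,cv2.resize(k,None,fx=4,fy=4,interpolation=cv2.INTER_CUBIC))
    for a in (.3,.43,.6):
        for r in (140,190): print(n,a,r,proj(p,[503+r*np.sin(a+.042),249-r*np.cos(a+.042),118]).round()-[f[2],f[0]])
"
```

```text
5.4 pos [647.6 100.1 113. ] F [-0.15 -0.38  0.07] w -0.1
[[ 0.001 -1.    -0.001]
 [-1.    -0.001 -0.   ]
 [ 0.     0.001 -1.   ]]
side 0.3 140 [68. 63.]
side 0.3 190 [85. 64.]
side 0.43 140 [68. 59.]
side 0.43 190 [85. 57.]
side 0.6 140 [67. 53.]
side 0.6 190 [83. 49.]
top 0.3 140 [73. 44.]
top 0.3 190 [91. 38.]
top 0.43 140 [71. 38.]
top 0.43 190 [88. 30.]
top 0.6 140 [66. 30.]
top 0.6 190 [82. 20.]
```

View pics/side4.png

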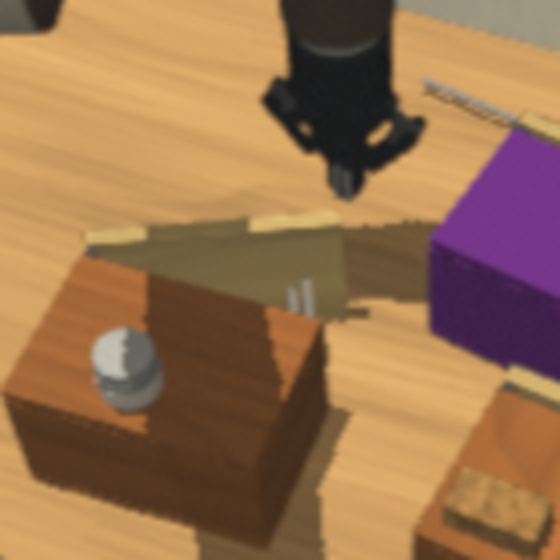

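View pics/top4.png

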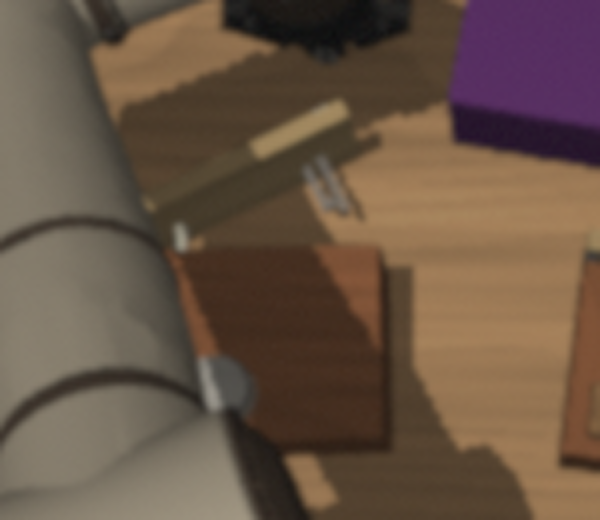

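Call:
apply_moves:
  steps:
    - {"hand": 0,"xyz": [0,0,0],"delta_rot": [0,0,0]}
    - {"hand": 0,"xyz": [0,0,0],"delta_rot": [0,0,0]}
    - {"hand": 0,"xyz": [0,0,-4],"delta_rot": [0,0,0]}
    - {"hand": 0,"xyz": [0,0,-7],"delta_rot": [0,0,0]}
    - {"hand": 0,"xyz": [0,0,-7],"delta_rot": [0,0,0]}
    - {"hand": 0,"xyz": [-0.3,4,-7],"delta_rot": [0,0,0]}
    - {"hand": 0,"xyz": [-0.3,8,-7],"delta_rot": [0,0,0]}
    - {"hand": 0,"xyz": [-0.3,10.8,-7],"delta_rot": [0,0,0]}
    - {"hand": 0,"xyz": [-0.3,10.8,-7],"delta_rot": [0,0,0]}
    - {"hand": 0,"xyz": [-0.3,10.8,-7],"delta_rot": [0,0,0]}
    - {"hand": 0,"xyz": [-0.3,10.8,-7],"delta_rot": [0,0,0]}

```text
clock: 6.42
position: [541.8, 103.3, 183.5]
ee_rot: [0.707, -0.707, 0.0, -0.001]
contact_force: [0.4, -0.6, -0.5]
gripper_width: -0.5
```

```bash
python3 -c "
from h import *
from bench import get_image
import cv2
to([(540,104,114)])
for n,f in [('side',(110,250,170,310)),('wrist',(0,420,0,560))]:
    p=get_image(n)
    k=p['frame'][f[0]:f[1],f[2]:f[3]];s=1 if n=='wrist' else 4
    cv2.imwrite('pics/%s5.png'%n,cv2.resize(k,None,fx=s,fy=s,interpolation=cv2.INTER_CUBIC))
"
```

```text
6.4167 pos [541.8 103.3 183.5] F [ 0.37 -0.63 -0.54] w -0.5
[[ 0.001 -1.     0.002]
 [-1.    -0.001  0.001]
 [-0.001 -0.002 -1.   ]]
(540, 104, 114) cm [-0.07  0.19  6.95]
```

View pics/side5.png

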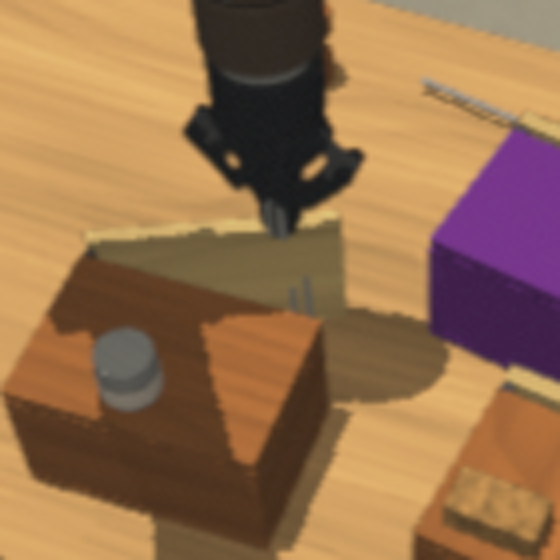

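View pics/wrist5.png

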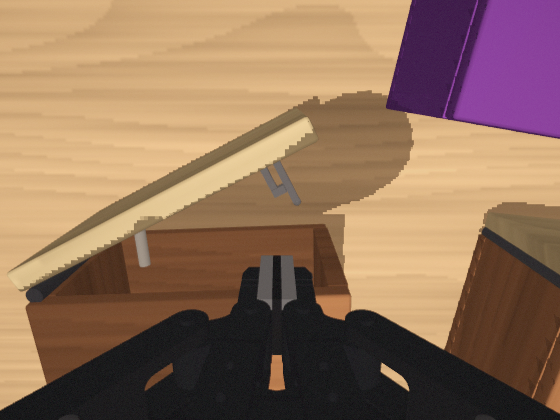

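```bash
python3 -c "
from h import *
from bench import get_image
p=get_image('wrist')
for x in [(540,104,118),(528,104,118),(552,104,118),(540,104,90),(540,104,161)]: print(x,proj(p,x).round())
for uv in [(29,303),(350,295),(12,272),(305,117),(314,137)]: print(uv,ray(p,*uv,118 ).round())
"
```

```text
(540, 104, 118) [272. 241.]
(528, 104, 118) [273. 261.]
(552, 104, 118) [272. 220.]
(540, 104, 90) [273. 223.]
(540, 104, 161) [271. 279.]
(29, 303) [501. 246. 118.]
(350, 295) [506.  59. 118.]
(12, 272) [521. 251. 118.]
(305, 117) [606.  88. 118.]
(314, 137) [597.  83. 118.]
```

Call:
apply_moves:
  steps:
    - {"hand": 0,"xyz": [0,0,3],"delta_rot": [0,0,0]}
    - {"hand": 0,"xyz": [0,0,6],"delta_rot": [0,0,0]}
    - {"hand": 0,"xyz": [0,0,7.2],"delta_rot": [0,0,0]}
    - {"hand": 0,"xyz": [0,0,7.2],"delta_rot": [0,0,0]}
    - {"hand": 0,"xyz": [0,0,7.2],"delta_rot": [0,0,0]}

```text
clock: 6.98
position: [541.7, 102.8, 110.1]
ee_rot: [0.707, -0.707, -0.0, 0.001]
contact_force: [1.0, -0.1, 0.9]
gripper_width: 0.5
```

Call:
apply_moves:
  steps:
    - {"hand": 0,"xyz": [0,0,-0.8],"delta_rot": [0,0,0]}
    - {"hand": 0,"xyz": [-0.6,-1.2,-0.8],"delta_rot": [0,0,0]}
    - {"hand": 0,"xyz": [-1.2,-2.4,-0.8],"delta_rot": [0,0,0]}
    - {"hand": 0,"xyz": [-2.1,-3.3,-0.8],"delta_rot": [0,0,0]}
    - {"hand": 0,"xyz": [-3.0,-4.2,-0.8],"delta_rot": [0,0,0]}
    - {"hand": 0,"xyz": [-4.0,-5.1,-0.8],"delta_rot": [0,0,0]}
    - {"hand": 0,"xyz": [-5.0,-6.1,-0.8],"delta_rot": [0,0,0]}
    - {"hand": 0,"xyz": [-6.0,-7.0,-0.8],"delta_rot": [0,0,0]}
    - {"hand": 0,"xyz": [-7.1,-7.8,-0.8],"delta_rot": [0,0,0]}
    - {"hand": 0,"xyz": [-8.3,-8.6,-0.8],"delta_rot": [0,0,0]}
    - {"hand": 0,"xyz": [-8.3,-8.6,-0.8],"delta_rot": [0,0,0]}

```text
clock: 7.9
position: [629.4, 188.1, 121.1]
ee_rot: [0.708, -0.706, 0.001, -0.002]
contact_force: [-0.3, 0.2, 0.1]
gripper_width: -0.0
```

```bash
python3 -c "
from h import *
from bench import get_image
import cv2
to([(641,236,118)])
for n,f in [('side',(110,250,170,310))]:
    p=get_image(n)
    k=p['frame'][f[0]:f[1],f[2]:f[3]];s=1 if n=='wrist' else 4
    cv2.imwrite('pics/%s6.png'%n,cv2.resize(k,None,fx=s,fy=s,interpolation=cv2.INTER_CUBIC))
"
```

```text
7.9 pos [629.4 188.1 121.1] F [-0.35  0.23  0.13] w -0.0
[[ 0.002 -1.     0.005]
 [-1.    -0.002  0.002]
 [-0.002 -0.005 -1.   ]]
(641, 236, 118) cm [-4.79 -1.17  0.32]
```

View pics/side6.png

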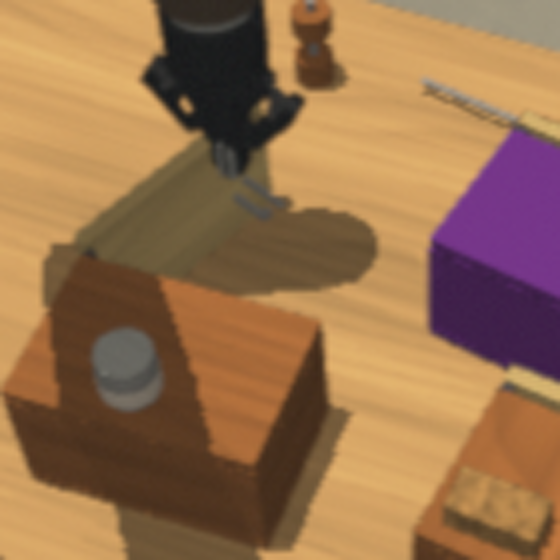

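Call:
apply_moves:
  steps:
    - {"hand": 0,"xyz": [-1.1,-0.4,0.2],"delta_rot": [0,0,0]}
    - {"hand": 0,"xyz": [-2.2,-0.7,0.3],"delta_rot": [0,0,0]}
    - {"hand": 0,"xyz": [-3.2,-0.9,0.3],"delta_rot": [0,0,0]}
    - {"hand": 0,"xyz": [-4.1,-1.0,0.3],"delta_rot": [0,0,0]}
    - {"hand": 0,"xyz": [-4.8,-1.1,0.3],"delta_rot": [0,0,0]}
    - {"hand": 0,"xyz": [-5.1,-1.1,0.3],"delta_rot": [0,0,0]}
    - {"hand": 0,"xyz": [-5.1,-1.1,0.3],"delta_rot": [0,0,0]}
    - {"hand": 0,"xyz": [-5.1,-1.1,0.3],"delta_rot": [0,0,0]}

```text
clock: 8.62
position: [637.9, 237.3, 115.6]
ee_rot: [0.707, -0.707, -0.0, 0.0]
contact_force: [0.3, -0.0, -0.0]
gripper_width: -0.2
```

Call:
apply_moves:
  steps:
    - {"hand": 0,"xyz": [3,0,0],"delta_rot": [0,0,0]}
    - {"hand": 0,"xyz": [5,0,0],"delta_rot": [0,0,0]}
    - {"hand": 0,"xyz": [6,0,0],"delta_rot": [0,0,0]}
    - {"hand": 0,"xyz": [6,0,0],"delta_rot": [0,0,0]}
    - {"hand": 0,"xyz": [6,0,-4],"delta_rot": [0,0,0]}
    - {"hand": 0,"xyz": [6,0,-8],"delta_rot": [0,0,0]}
    - {"hand": 0,"xyz": [9,0,-10],"delta_rot": [0,0,0]}
    - {"hand": 0,"xyz": [11,0,-10],"delta_rot": [0,0,0]}
    - {"hand": 0,"xyz": [11,0,-10],"delta_rot": [0,0,0]}

```text
clock: 9.37
position: [638.8, 125.4, 218.6]
ee_rot: [-0.706, 0.708, -0.001, 0.002]
contact_force: [-1.2, -0.1, -1.2]
gripper_width: -0.1
```

```bash
python3 -c "
from h import *
from bench import get_image,nets
import cv2
to([])
for n,f in [('side',(90,250,150,350)),('top',(80,260,150,350)),('wrist',(0,420,0,560))]:
    p=get_image(n)
    k=p['frame'][f[0]:f[1],f[2]:f[3]];s=1 if n=='wrist' else 3
    cv2.imwrite('pics/%s7.png'%n,cv2.resize(k,None,fx=s,fy=s,interpolation=cv2.INTER_CUBIC))
    print(n,nets.pinpoint(p,'tin'))
"
```

```text
9.3667 pos [638.8 125.4 218.6] F [-1.18 -0.14 -1.22] w -0.1
[[-0.002 -1.     0.004]
 [-1.     0.002  0.002]
 [-0.002 -0.004 -1.   ]]
side [{'xyz': [406.9, 162.1, 123.0], 'confidence': 0.66}]
top [{'xyz': [405.7, 162.0, 120.3], 'confidence': 0.51}]
wrist []
```

View pics/side7.png

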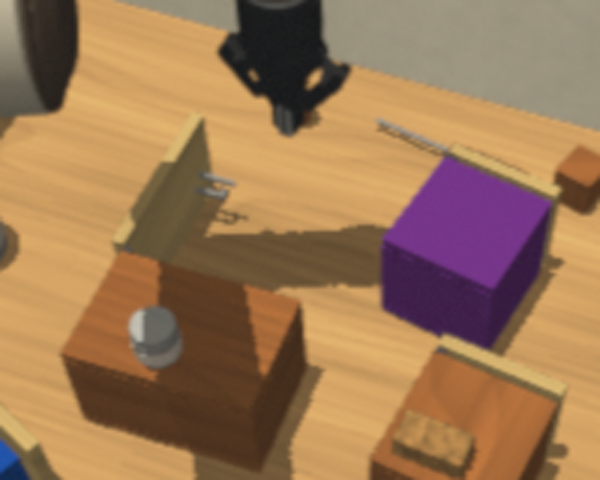

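View pics/wrist7.png

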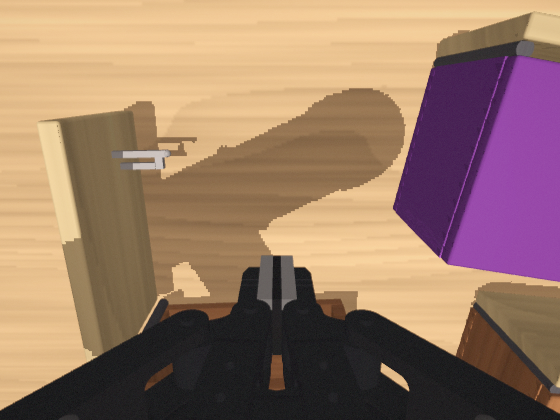

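The side and wrist pictures show the wide door at about a right angle: in the side crop its top edge runs from (125,245) to (197,120). The tin is upright on the box, the narrow door is shut, and the gripper is clear of everything. I'm handing in.

```bash
python3 -c "
from bench import workorder
print(workorder.job_done())"
```

```text
the job is handed in; nothing more can be done
None
```

The wide cupboard's door is open at about a right angle and I have handed the job in. No verdict was reported.

**What I did:** I pressed the wide door about 150 mm from its hinge until it met the hard stop, at about 13 N. I then drew back 115 mm, and the catch sprang the door ajar to about 0.43–0.48 rad, standing untouched. With the fingers shut, I reached in behind the door above the catch parts and swung it open, then backed off and rose clear.

**First press attempt:** I broke it off because of an odd upward force of 6 to 8 N; part of the gripper may have been resting on the door top. Going in 10 mm higher cleared it.

**Last checks, before handing in:**
- **Wide door:** the pictures show it at about 90 degrees.
- **Narrow door:** it is shut.
- **Tin:** it is upright. The networks put it at (407, 162), against (403 to 408, 157 to 159) at the start, which is within their error.
- **Gripper:** it is clear of everything, at 9.4 s on the clock. The force reading was about 1 N, similar to readings in free air.

I did not measure the door's angle or speed again after handing in.

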